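# Change the batch in the settling tray and wind its timer

## Robot

A 6-joint arm with a two-finger parallel gripper is mounted at the origin on the work surface. World frame = base frame: x ahead of the robot, y to its left, z up, the work surface at z = 0. Lengths are in mm, angles in rad, forces in N, time in s.
With the tool pointing down it reaches from about 350 to 875 mm from the base axis. Payload 4.2 kg.
Tool frame: the origin (TCP) lies midway between the tips of the shut fingers; the grasp point (between the pads) lies r.tcp_to_grasp behind it (r.tcp_to_grasp is the distance from the TCP to the grasp point, in mm); z points along the fingers, y is the line along which they close (so a half turn about z gives the same grasp; the last joint's range is limited). The gripper opens to 85 mm and grips with 20 to 120 N. Pads are 22 mm wide; open, the fingers measure 114 mm over their backs; the gripper's body (76 mm by 85 mm) begins 54 mm behind the grasp point. The pads swing forward as they close: fully open they stand 13 mm farther back than shut.
Start: joints at [1.389, 0.385, 0.008, 0, -1.194, -0.259], TCP at [266.631, 565.25, 231.312] pointing down, gripper open.
Joint ranges: [-3.14, 3.14], [-1.21, 2.06], [-1.07, 1.41], [-3.16, 2.05], [-2.99, -0.16], [-3.1, 3.1]. Speed limits (rad/s): [2.79, 2.79, 3.14, 3.14, 3.14, 3.14].

## Interface

Orientations are given as a rotation vector (axis times angle).
In Python, from workcell import get_state, viewer, ticket, r gives the robot as it stands.
- The arm moves only by the shell command python3 -m handwheel 'ROWS' [OPENING] [FORCE]. ROWS is JSON, a list of rows, each a list of 4 numbers: the shift along the world's x, y, z in mm, then the turn about the world's z in rad. In form: [[x, y, z, spin], ...]. A call has 1 to 12 rows; each row is the pose to reach, as a shift and turn from the pose commanded when the call began; what a row does not reach only later rows make up. A row lasts 1/12 s, in which the tool goes at most 41.7 mm and 7.16 degrees, less where a joint would pass 70% of its speed; a pose out of reach is approached as far as the arm can. A call with a gripper value outside its range is refused whole. OPENING is the closure, from 0 (fully open) to 1 (shut), set as the call begins (- or left out, the last holds). The fingers move at their own pace and stop on an object; FORCE is the grip in N (left out, the last holds). Time passes only in rows, so rows that repeat a pose let the fingers close. It gives the time, the measured TCP pose, the force, the opening and the grip force at its end, in the units of the state.
- get_state(): the state, without advancing time (a new reading comes with each control period).
- viewer.get_image(name): name is "side" or "top" or "wrist"; returns a dict with "frame" (420x560x3 uint8, red, green, blue), "vertical_fov" (degrees; the focal length in pixels is half the picture's height over the tangent of half this angle, whatever the lens; pixels are square), "cx", "cy" (the principal point, pixels), "extrinsics" (4x4, takes a point from camera to world coordinates); the wrist camera has in their place "mount" (4x4, takes a point from camera to tool coordinates, whose origin is the TCP and whose axes are the flange's). Camera axes: x right, y up, looking along -z (the intrinsics and any distortion apply to the point x, -y, -z); pixel columns grow to the right and rows downward; lengths in mm; the calibration is good to about 2 mm. The wrist camera is an equidistant fisheye: a pixel r from the principal point sees the ray r / f radians off the axis. A picture is of the moment at which its call begins: read the wrist's pose just before it. There is no depth.
- ticket.close_job(): hands the job in; it is judged then, once.
The state is a dict: "clock": time; "qpos": joint angles; "qvel": joint speeds; "tau": joint torques, N m; "position": TCP position; "eef_rot": TCP orientation; "force": force on the tool from outside, world axes, zero at the start; "moment": the same for the moment, N m; "finger_gap": finger opening in mm; "finger_force": force on a finger pad.
Only numpy, scipy, OpenCV 4.12 (cv2) and the standard library are available. Lean on these libraries where they do the work, as an engineer would, in place of code of your own. Each camera call takes 0.05 s, during which the arm holds its last target. There are 200 camera calls.

## Task

Change the batch of sample jars: stand the settled jars, which are in the divided tray now, upright on the cork mat, and stand all the fresh jars from the open bench upright in the tray, one to a cell. Once every jar is in place, wind the clockwork timer's key clockwise, turn by turn, until it is fully wound against its stop, and only then press the start button all the way in and let go. Leave the other things on the bench where they are.

Things in the scene. Friction and masses are not known exactly. Their poses are not given: they have to be found in the camera images.
- tray: plywood tray fixed to the bench, 266 (its x) by 182 (its y) by 25 mm high, open on top; floor 5 mm thick, walls and dividers 14 mm thick and 25 mm high. Six cells of 70 by 70 mm, three along x, two along y: centres at x = -84, 0, +84 mm, y = -42, +42 mm. Origin at the centre of its underside, on the bench
- mat: plain cork mat fixed to the bench, 120 (its x) by 200 (its y) by 4 mm thick; origin at the centre of its underside, on the bench. The timer stands next to it on the robot's side
- timer: grey clockwork bench timer, a box 115 (its x) by 190 (its y) by 60 mm high, fixed; origin at the centre of its underside. On top: the wind-up key at x = 0, y = +45 mm, the start button at x = 0, y = -60 mm. Fully wound, the white stripe on the dark disc under the key points at the one long white mark among the ticks on the case
- key (a joint): angle of the steel wind-up key, rad: 0 run down, grows as it is wound clockwise seen from above, 5.5 at the stop (fully wound). Found at 0 to 0.8. The spring resists with about 0.14 N m at first, 0.25 N m at the stop; an internal friction brake holds the key wherever it is let go, so it can be re-gripped between partial turns
- key_grip (a point): middle of the key's flat wings, on its vertical axis, 94 mm above the bench. The wings are an upright plate of two round lobes: 52 mm long along this point's x, 9 mm thick along its y (pinch across these 9 mm), 26 mm tall; it turns with the key. At joint value 0 the wings lie along the timer's x. Below: a 12 mm shaft, then a dark disc 60 mm across on the case
- start (a joint): travel of the start button, m: 0 out, 0.006 fully pressed; springs back when released; about 5 N fully down
- start_top (a point): centre of the top face of the start button (round steel cap, 26 mm diameter), 82 mm above the bench while out, standing 10 mm proud of its black collar; pressed straight down
- bit_case: bystander: black bit case, 70 by 170 by 34 mm, lying loose beyond the work; origin under its centre
- tape: bystander: roll of paper tape lying flat, 90 mm across, 25 mm high; origin under its centre
- driver: bystander: black-handled screwdriver lying on the bench
- fresh1: sealed round sample jar, amber glass, 58 mm diameter up to 48 mm height, above it a 52 mm aluminium screw cap, 70 mm tall in all, bottom-heavy, 0.21 to 0.4 kg, all seven alike; origin at the centre of its underside, z up its axis. Fresh: stands on the open bench at the start (None if absent)
- fresh2: sealed round sample jar, amber glass, 58 mm diameter up to 48 mm height, above it a 52 mm aluminium screw cap, 70 mm tall in all, bottom-heavy, 0.21 to 0.4 kg, all seven alike; origin at the centre of its underside, z up its axis. Fresh: stands on the open bench at the start (None if absent)
- fresh3: sealed round sample jar, amber glass, 58 mm diameter up to 48 mm height, above it a 52 mm aluminium screw cap, 70 mm tall in all, bottom-heavy, 0.21 to 0.4 kg, all seven alike; origin at the centre of its underside, z up its axis. Fresh: stands on the open bench at the start (None if absent)
- fresh4: sealed round sample jar, amber glass, 58 mm diameter up to 48 mm height, above it a 52 mm aluminium screw cap, 70 mm tall in all, bottom-heavy, 0.21 to 0.4 kg, all seven alike; origin at the centre of its underside, z up its axis. Fresh: stands on the open bench at the start (None if absent)
- settled1: sealed round sample jar, amber glass, 58 mm diameter up to 48 mm height, above it a 52 mm aluminium screw cap, 70 mm tall in all, bottom-heavy, 0.21 to 0.4 kg, all seven alike; origin at the centre of its underside, z up its axis. Settled: stands in a cell of the tray at the start (None if absent)
- settled2: sealed round sample jar, amber glass, 58 mm diameter up to 48 mm height, above it a 52 mm aluminium screw cap, 70 mm tall in all, bottom-heavy, 0.21 to 0.4 kg, all seven alike; origin at the centre of its underside, z up its axis. Settled: stands in a cell of the tray at the start (None if absent)
- settled3: sealed round sample jar, amber glass, 58 mm diameter up to 48 mm height, above it a 52 mm aluminium screw cap, 70 mm tall in all, bottom-heavy, 0.21 to 0.4 kg, all seven alike; origin at the centre of its underside, z up its axis. Settled: stands in a cell of the tray at the start (None if absent)
There are look-alikes about, which are no part of the job. There is more than one size of the mat; the job needs the smaller.

How it is judged:
By the outcome, as a careful person would: the job done as asked, in the order asked, and still so for the second after the job is handed in, with the robot touching nothing.
Of fresh1, fresh2, fresh3, fresh4 only 2 to 4 are there at a start; the rules pass over those that are not, and their reading is None.
Of settled1, settled2, settled3 only 2 to 2 are there at a start; the rules pass over those that are not, and their reading is None.
At some moment in a run one of fresh1, fresh2, fresh3, fresh4, settled1, settled2, settled3 may be knocked a few centimetres aside while the robot is not near it.
It also fails if it takes over 210 s, if anything falls off the work surface, if the arm or the gripper's body presses on something with over 40 N, if the wrist force passes 120 N, or if a joint passes its speed limit or range.

## Working session

There is one attempt and no reset: what is moved stays moved. The work goes in short steps, Python scripts to look and compute and a shell command to move; the robot and the scene stay as the last step left them, time stands still between calls to the robot, and variables do not carry over. Pictures are saved under pics/ and viewed, at most 15 in all, crops included, and the job is handed in when it is done.

```bash
ls; mkdir -p pics; cat > h.py <<'E'
import numpy as np, cv2
from workcell import get_state, viewer, ticket, r
def snap(n, f):
    d=viewer.get_image(n); cv2.imwrite(f'pics/{f}.png', d['frame'][:,:,::-1]); return d
E
python3 - <<'E'
from h import *
import pickle
s=get_state(); print(s, r.tcp_to_grasp)
D={}
for n in ('top','side','wrist'):
    d=snap(n,n+'0'); D[n]=d
    print(n,d['frame'].shape,{k:v for k,v in d.items() if k!='frame'})
pickle.dump((s,D),open('d0.pkl','wb'))
E
```

```text
pics
{'clock': 0.0, 'qpos': array([ 1.38862865e+00,  3.85605478e-01,  6.59839471e-03, -5.14842118e-04,
       -1.19399680e+00, -2.58616110e-01]), 'qvel': array([-0.00010894, -0.00042413,  0.0001248 , -0.00108925,  0.00073299,
        0.00028753]), 'tau': array([ 2.75539869e-04, -3.92291665e+01,  1.88399470e+01,  4.18615267e+00,
       -4.68946571e-03, -6.28315917e-06]), 'position': array([266.37372829, 564.73636941, 230.17896993]), 'eef_rot': array([ 3.06336765e+00, -6.86594731e-01, -6.18147945e-04]), 'force': array([ 0.56517239,  0.04248097, -0.73523807]), 'moment': array([ 0.00177904,  0.01415712, -0.00178708]), 'finger_force': 0.0, 'finger_gap': 85.28343459540167} 18.700000000000003
top (420, 560, 3) {'vertical_fov': 43.54288467414146, 'cx': 274.92027002051225, 'cy': 201.81382653400706, 'extrinsics': array([[ 2.53421784e-02,  9.97502082e-01, -6.59345955e-02,
         4.38429288e+02],
       [-9.99677649e-01,  2.53885799e-02, -1.34193290e-04,
         4.32215805e+01],
       [ 1.54012766e-03,  6.59167422e-02,  9.97823938e-01,
         1.85135468e+03],
       [ 0.00000000e+00,  0.00
[... 276 characters left out ...]
59698e-01,  6.63424805e-01, -6.11388861e-01,
        -8.72581460e+02],
       [-1.61751545e-02,  6.71883382e-01,  7.40480307e-01,
         1.20980618e+03],
       [ 0.00000000e+00,  0.00000000e+00,  0.00000000e+00,
         1.00000000e+00]])}
wrist (420, 560, 3) {'vertical_fov': 65.70646984690485, 'cx': 277.9940290713514, 'cy': 211.47772124981043, 'mount': array([[-1.66107392e-04,  9.54877737e-01,  2.96999125e-01,
         7.59304538e+01],
       [ 9.99999949e-01,  7.77782889e-05,  3.09221876e-04,
         8.90749934e-01],
       [ 2.72169001e-04,  2.96999162e-01, -9.54877701e-01,
        -1.42940641e+02],
       [ 0.00000000e+00,  0.00000000e+00,  0.00000000e+00,
         1.00000000e+00]])}
```

View pics/top0.png

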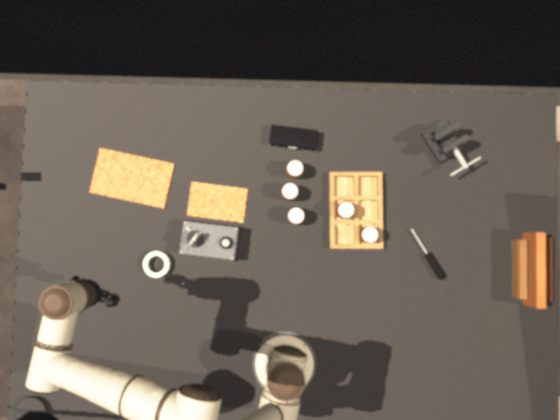

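View pics/side0.png

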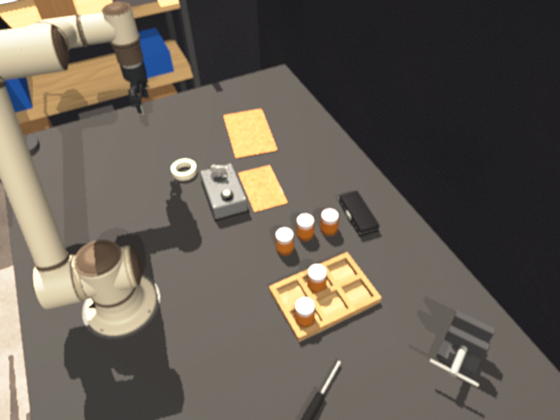

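Top view: small mat (217,202), large look-alike mat (131,178), timer (210,241). Fresh jars at (295,168), (290,191) and (296,215). Tray (357,210) with settled jars at (346,210) and (370,235). Tape (156,264), bit case (294,137), driver (427,255).
The only things to confuse: the mats at (217,202) and (131,178) — I take the smaller, beside the timer — and jars in the tray versus on the bench. I'll measure next, with one close crop.

```bash
cat >> h.py <<'E'
def ray(d,u,v):
    f=d['frame'].shape[0]/2/np.tan(np.radians(d['vertical_fov']/2))
    c=np.array([(u-d['cx'])/f,-(v-d['cy'])/f,-1.]); E=d['extrinsics']
    return E[:3,3], E[:3,:3]@c
def plane(d,u,v,z):
    o,k=ray(d,u,v); return o+k*(z-o[2])/k[2]
def tri(a,ua,b,ub):
    o1,k1=ray(a,*ua);o2,k2=ray(b,*ub)
    t=np.linalg.lstsq(np.c_[k1,-k2],o2-o1,rcond=None)[0]
    p,q=o1+k1*t[0],o2+k2*t[1]; return (p+q)/2,np.linalg.norm(p-q)
def proj(d,p):
    E=d['extrinsics'];c=E[:3,:3].T@(np.asarray(p,float)-E[:3,3]);f=d['frame'].shape[0]/2/np.tan(np.radians(d['vertical_fov']/2))
    return np.array([d['cx']+f*c[0]/-c[2],d['cy']-f*c[1]/-c[2]])
def blobs(m,amin):
    n,_,st,ce=cv2.connectedComponentsWithStats(m.astype(np.uint8))
    return [(ce[i],st[i]) for i in range(1,n) if st[i][4]>=amin]
def caps(d):
    hsv=cv2.cvtColor(d['frame'],cv2.COLOR_RGB2HSV)
    return (hsv[...,1]<60)&(hsv[...,2]>170)
def mask_cork(d):
    hsv=cv2.cvtColor(d['frame'],cv2.COLOR_RGB2HSV)
    return (hsv[...,0]>8)&(hsv[...,0]<28)&(hsv[...,1]>100)&(hsv[...,2]>110)
E
python3 - <<'E'
from h import *
import pickle
s,D=pickle.load(open('d0.pkl','rb')); T,S=D['top'],D['side']
for ce,st in blobs(caps(T),25):
    if 130<ce[1]<290: print('capT',ce.round(1),st, plane(T,*ce,70).round(1), proj(S,plane(T,*ce,70)).round(1))
for ce,st in blobs(caps(S),25): 
    if ce[1]>150:print('capS',ce.round(1),st)
for n,d in (('T',T),('S',S)):
    m=cv2.morphologyEx(mask_cork(d).astype(np.uint8),cv2.MORPH_CLOSE,np.ones((5,5)))
    cs,_=cv2.findContours(m,cv2.RETR_EXTERNAL,cv2.CHAIN_APPROX_NONE)
    for c in cs:
        if cv2.contourArea(c)<900: continue
        a=cv2.minAreaRect(c)
        q=cv2.approxPolyDP(c,0.03*cv2.arcLength(c,True),True)[:,0]
        print(n,np.round(a[0],1),np.round(a[1],1),round(a[2],1),q.tolist())
        if n=='T':
            for z in (4,25):
                w=np.array([plane(d,*p,z)[:2] for p in q]); R=cv2.minAreaRect(w.astype(np.float32)); print('   z',z,np.round(R[0],1),np.round(R[1],1),round(R[2],1))
def crop(d,x0,y0,w,h,k): return cv2.resize(d['frame'][y0:y0+h,x0:x0+w,::-1],None,fx=k,fy=k,interpolation=cv2.INTER_CUBIC)
a=crop(T,170,170,120,100,4); b=crop(S,190,150,120,100,4)
cv2.imwrite('pics/timer0.png',np.vstack([a,b])[:800] if 0 else np.hstack([cv2.resize(a,(400,333)),cv2.resize(b,(400,333))]))
E
```

```text
capT [462.3 161.8] [450 149  31  27 212] [ 709.1 -592.6   70. ] [456.1 367.9]
capT [294.6 167.3] [287 160  16  16 214] [675.6 -20.7  70. ] [329.9 215.1]
capT [289.6 190.4] [282 182  16  17 216] [596.4  -5.5  70. ] [305.3 220.3]
capT [345.7 209.5] [338 202  16  16 204] [ 536.1 -197.4   70. ] [317.2 273.2]
capT [295.8 214.9] [288 207  17  17 221] [513.4 -28.5  70. ] [284.5 234.6]
capT [207.7 240.3] [ 180  221   58   39 1259] [420.2 267.1  70. ] [221.8 183. ]
capT [369.9 234.1] [362 226  17  17 216] [ 454.8 -280.4   70. ] [305.1 307.3]
capT [418.6 240.7] [411 229  16  24  72] [ 437.  -445.5   70. ] [329.2 362.8]
capT [225.2 242.3] [222 239   8   8  53] [414.7 207.8  70. ] [226.6 194.9]
capT [155.5 263.8] [142 250  28  28 426] [336.8 440.3  70. ] [182.6 159.5]
capS [ 24.4 195.1] [   0   94   62  173 3408]
capS [183.1 168.2] [170 158  27  22 388]
capS [222.3 185.9] [201 164  45  44 987]
capS [329.5 215.1] [321 208  18  16 227]
capS [304.9 220.2] [296 213  19  16 226]
capS [284.1 234.4] [275 227  19  16 245]
capS [ 53.6 286.6] [  32  261   46   47 1252]
capS [107.3 285.5] [ 81 260  49  44 
[... 853 characters left out ...]
, 148], [89, 192], [165, 206], [173, 163]]
   z 4 [636. 552.] [272.9 159.6] 81.0
   z 25 [631.1 545.2] [269.7 157.8] 80.0
S [325.2 293.3] [64.2 97.2] 64.1 [[347, 252], [321, 263], [321, 282], [306, 269], [269, 286], [299, 341], [379, 302]]
S [262.4 187.5] [47.6 35.7] 67.2 [[270, 165], [238, 172], [254, 212], [287, 203]]
S [250.  132.4] [49.6 44. ] 74.1 [[261, 108], [223, 115], [236, 158], [277, 150]]
S [70.5 92.1] [ 54.6 117.7] 72.7 [[115, 54], [27, 77], [23, 133], [127, 94]]
S [170.7  76.5] [38.9 68. ] 25.3 [[173, 40], [166, 43], [174, 72], [148, 79], [143, 101], [175, 93], [174, 82], [192, 77]]
S [38.   8.7] [26.1 78.5] 79.0 [[0, 5], [10, 27], [2, 13], [26, 7], [40, 18], [79, 14], [74, 0]]
```

View pics/timer0.png

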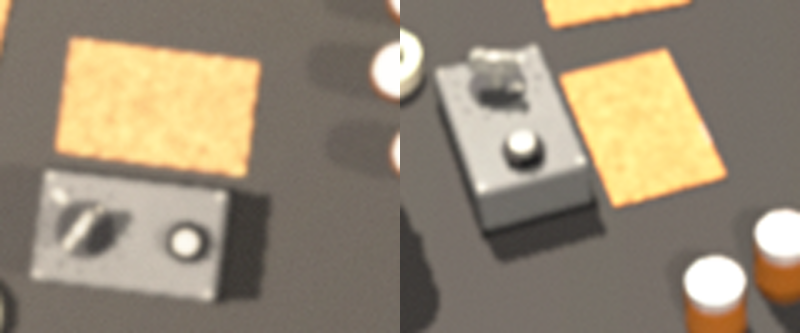

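Crop: the timer's key (top-left of case) with stripe/wings is at about pixel (195,238) in the top view, and the button at (225,242). The small mat sits right behind the timer, as described, so the choices are confirmed. I'm moving to look with the wrist camera from two places.

```bash

python3 -m handwheel '[[117,-252,50,0.22],[117,-252,50,0.22],[117,-252,50,0.22],[117,-252,50,0.22],[117,-252,50,0.22],[117,-252,50,0.22],[117,-252,50,0.22],[117,-252,50,0.22],[117,-252,50,0.22]]' 0 60
python3 -m handwheel '[[116,-253,50,0.221],[116,-253,50,0.221],[116,-253,50,0.221],[116,-253,50,0.221],[116,-253,50,0.221],[116,-253,50,0.221],[116,-253,50,0.221],[116,-253,50,0.221],[116,-253,50,0.221],[116,-253,50,0.221],[116,-253,50,0.221]]'
python3 - <<'E'
from h import *
import pickle
s=get_state(); d=snap('wrist','w1'); pickle.dump((s,d),open('w1.pkl','wb')); print(s['position'],s['eef_rot'],s['force'])
E
python3 -m handwheel '[[-20,-260,0,0],[-20,-260,0,0],[-20,-260,0,0],[-20,-260,0,0],[-20,-260,0,0],[-20,-260,0,0],[-20,-260,0,0],[-20,-260,0,0],[-20,-260,0,0],[-20,-260,0,0],[-20,-260,0,0]]'
python3 - <<'E'
from h import *
import pickle
s=get_state(); d=snap('wrist','w2'); pickle.dump((s,d),open('w2.pkl','wb')); print(s['position'],s['eef_rot'],s['force'])
a=cv2.imread('pics/w1.png');b=cv2.imread('pics/w2.png')
cv2.imwrite('pics/w12.png',cv2.resize(np.vstack([a,b]),(400,600)))
E
```

```text
clock: 0.9
position: [384.1, 311.9, 281.8]
eef_rot: [-3.121, 0.351, -0.0]
force: [-0.3, 0.4, 0.1]
finger_gap: 85.4
finger_force: 0.0
clock: 1.82
position: [499.3, 61.6, 330.6]
eef_rot: [3.141, 0.004, -0.002]
force: [-0.2, -0.5, -1.0]
finger_gap: 85.7
finger_force: 0.0
[499.27043261  61.57886708 330.63783719] [ 3.14144645e+00  3.52620398e-03 -1.94118963e-03] [-0.18142551 -0.50642685 -0.98558222]
clock: 2.78
position: [480.0, -198.1, 331.4]
eef_rot: [-3.141, -0.005, -0.0]
force: [-1.3, 0.1, 0.5]
finger_gap: 85.8
finger_force: 0.0
[ 480.00599007 -198.13870633  331.41504672] [-3.14144970e+00 -4.61226577e-03 -4.06890640e-04] [-1.29520516  0.14624083  0.52447309]
```

View pics/w12.png

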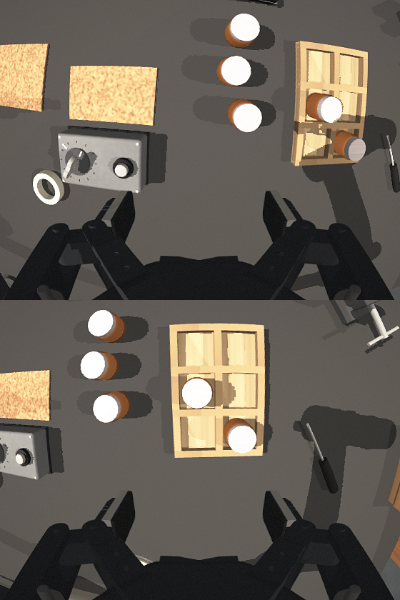

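The wrist views show tray, jars, mat and timer clearly; in w1 (full-res pixels) the button is at about (173,236) and the key at about (107,228). In w2 the settled caps are at about (276,130) and (337,190).

```bash
cat >> h.py <<'E'
from scipy.spatial.transform import Rotation as Ro
def wset(s,d):   # add world pose of the wrist camera, and make ray() fisheye
    P=np.eye(4);P[:3,:3]=Ro.from_rotvec(s['eef_rot']).as_matrix();P[:3,3]=s['position']
    d['extrinsics']=P@d['mount'];d['fish']=1;return d
_ray=ray
def ray(d,u,v):
    if 'fish' not in d: return _ray(d,u,v)
    f=210/np.tan(np.radians(d['vertical_fov']/2));x,y=u-d['cx'],v-d['cy'];R=np.hypot(x,y)+1e-9;t=R/f
    E=d['extrinsics'];return E[:3,3],E[:3,:3]@np.array([np.sin(t)*x/R,-np.sin(t)*y/R,-np.cos(t)])
def wcaps(d,zs=70,amin=500):
    return [(c,st) for c,st in blobs(caps(d),amin) if st[4]<2500 and .6<st[2]/st[3]<1.6]
def woodrect(d,z,sel):
    m=cv2.morphologyEx(mask_cork(d).astype(np.uint8),cv2.MORPH_CLOSE,np.ones((5,5)))
    out=[]
    for c in cv2.findContours(m,cv2.RETR_EXTERNAL,cv2.CHAIN_APPROX_NONE)[0]:
        if cv2.contourArea(c)<4000: continue
        w=np.array([plane(d,*p,z)[:2] for p in c[:,0]],np.float32);out.append(cv2.minAreaRect(w))
    return out
E
python3 - <<'E'
from h import *
import pickle
W=[wset(*pickle.load(open(f'w{i}.pkl','rb'))) for i in (1,2)]
C=[wcaps(w) for w in W]
for w,c in zip(W,C):
    for ce,st in c: print(ce.round(1),st, plane(w,*ce,70).round(1), plane(w,*ce,75).round(1))
for a,_ in C[0]:
    for b,_ in C[1]:
        p,e=tri(W[0],a,W[1],b)
        if e<6 and 40<p[2]<110: print('tri',p.round(1),round(e,1))
for w in W:
    for z in (4,25):
        for R in woodrect(w,z,0): print(z,[np.round(q,1) for q in R])
a=W[0]['frame'][165:285,65:215,::-1]
cv2.imwrite('pics/timer1.png',cv2.resize(a,None,fx=5,fy=5,interpolation=cv2.INTER_CUBIC))
E
```

```text
[342.3  37.9] [ 322   19   42   39 1266] [673. -18.  70.] [671.8 -17.   75. ]
[330.   98.4] [ 309   78   42   42 1347] [594.5  -2.8  70. ] [594.3  -2.   75. ]
[461.5 152.7] [ 444  135   35   37 1002] [ 535.  -193.7   70. ] [ 535.5 -190.6   75. ]
[345.8 164.3] [ 326  145   41   40 1279] [512.  -25.2  70. ] [512.7 -24.2  75. ]
[499.4 209.9] [488 195  24  31 577] [ 452.4 -281.    70. ] [ 453.9 -276.8   75. ]
[ 64.9 264.1] [ 46 242  38  45 708] [357.8 410.1  70. ] [360.5 405.8  75. ]
[533.   38.3] [516  12  43  52 511] [ 709.9 -590.4   70. ] [ 708.  -585.6   75. ]
[140.2  31.8] [ 123   14   36   37 1003] [673.3 -19.7  70. ] [671.8 -21.9  75. ]
[129.4  90.6] [ 113   72   34   38 1038] [594.6  -4.4  70. ] [594.2  -6.8  75. ]
[275.4 130.4] [ 255  110   42   42 1386] [ 534.5 -195.4   70. ] [ 534.8 -195.4   75. ]
[147.4 151.8] [ 130  133   36   39 1082] [511.6 -27.2  70. ] [512.1 -29.3  75. ]
[338.4 194.4] [ 319  176   40   39 1250] [ 453.3 -277.2   70. ] [ 454.6 -276.2   75. ]
[ 23.8 216. ] [   0  185   51   66 2046] [420.8 223.9  70. ] [422.5 218.7  75. ]
tri [673.8 -18.5  67.4] 0.4
tri [594.8  -3.2  67.6] 0.2
tri [ 534.6 -195.4   67.4] 0.4
tri [511.4 -25.9  66.9] 0.2
tri [ 454.5 -276.1   75.8] 0.7
4 [array([554.2, 249.6]), array([200.8, 120.5]), np.float64(84.2)]
4 [array([622.8, 508.4]), array([180. , 162.7]), np.float64(79.3)]
4 [array([ 535.9, -245.7]), array([278.5, 201.6]), np.float64(1.6)]
25 [array([555.2, 241.2]), array([191.8, 115.1]), np.float64(84.2)]
25 [array([620.7, 488.4]), array([171.9, 155.4]), np.float64(79.3)]
25 [array([ 537.6, -232. ]), array([266.1, 192.5]), np.float64(1.6)]
4 [array([553.5, 241.6]), array([187.2, 120.7]), np.float64(84.1)]
4 [array([ 537. , -239.2]), array([278.6, 191.3]), np.float64(1.6)]
25 [array([553.6, 221.9]), array([178.8, 115.3]), np.float64(84.1)]
25 [array([ 537.9, -237.4]), array([266.2, 182.8]), np.float64(1.6)]
```

View pics/timer1.png

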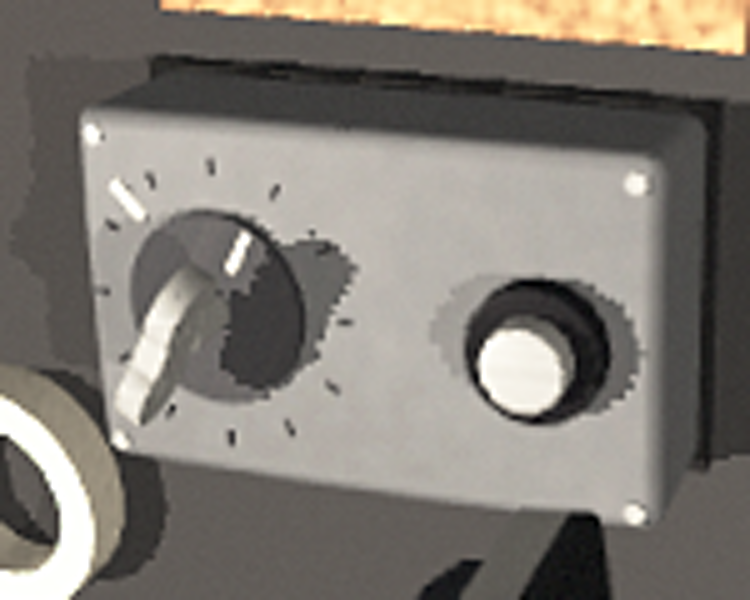

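Measured: settled jars at (535,-195) and (454.5,-276), tray at (538,-238.5) with 1.6° yaw, mat centre at (554,249) with -5.8° yaw. Cap tops are at about 68 on the bench and about 72–75 in the tray. The key's wings and disc stripe are visible at crop (160,340) and (238,253), the long mark at (127,200), and the button at (522,370). Picking the corner jar first.

```bash

python3 -m handwheel '[[-12,-38,0,0],[-25,-76,-10,0],[-25,-76,-50,0],[-25,-76,-90,0],[-25,-76,-130,0],[-25,-76,-170,0],[-25,-76,-210,0],[-25,-76,-240,0],[-25,-76,-265,0],[-25,-76,-280,0],[-25,-76,-290,0],[-25,-76,-290,0]]' 0
python3 -m handwheel '[[0,0,0,0],[0,0,0,0],[0,0,0,0],[0,0,0,0],[0,0,0,0],[0,0,0,0]]' 1 60
python3 -m handwheel '[[0,0,10,0],[0,0,30,0],[0,0,65,0],[0,0,105,0],[0,0,105,0]]'
```

```text
clock: 3.83
position: [453.9, -274.6, 39.4]
eef_rot: [-3.14, -0.002, 0.006]
force: [0.7, 0.1, 0.1]
finger_gap: 85.6
finger_force: 0.0
clock: 4.33
position: [456.0, -276.1, 43.8]
eef_rot: [3.14, 0.002, 0.006]
force: [-1.1, 1.4, 4.5]
finger_gap: 54.6
finger_force: 61.9
clock: 4.75
position: [459.4, -277.8, 155.5]
eef_rot: [3.135, 0.003, 0.025]
force: [2.4, -0.9, -1.5]
finger_gap: 54.3
finger_force: 64.3
```

```bash

python3 -m handwheel '[[3,14,20,0],[9,40,40,0],[16,76,40,0],[24,114,40,0],[32,152,40,0],[40,190,40,0],[48,228,40,0],[56,266,40,0],[64,304,40,0],[72,342,40,0],[80,380,40,0],[88,418,40,0]]'
python3 -m handwheel '[[8,38,0,0],[16,76,0,0],[23,112,0,0],[28,137,0,0],[31,150,0,0],[31,150,0,0],[31,150,0,0],[31,150,0,0]]'
python3 - <<'E'
from h import *
s=get_state(); print(s['position'].round(1),s['force'].round(1),s['finger_gap'],s['finger_force'])
import pickle
d=snap('top','t1');d2=snap('wrist','w3'); wset(s,d2);pickle.dump((s,d2),open('w3.pkl','wb'))
for ce,st in blobs(caps(d),100):
    if 130<ce[1]<290: print(ce.round(1), plane(d,*ce,70).round(1)-[2,-2,0])
for R in woodrect(d2,4,0): print([np.round(q,1) for q in R])
E
```

```text
clock: 5.75
position: [542.2, 144.2, 187.2]
eef_rot: [-3.141, -0.0, -0.001]
force: [0.5, -0.7, -3.6]
finger_gap: 54.4
finger_force: 64.4
clock: 6.42
position: [573.1, 291.0, 186.4]
eef_rot: [3.141, -0.001, -0.001]
force: [-0.1, -0.5, -1.7]
finger_gap: 54.7
finger_force: 64.4
[573.1 291.  186.4] [-0.1 -0.5 -1.7] 54.72421997296399 64.41660616546869
[462.3 161.7] [ 707.6 -590.8   70. ]
[294.7 167.3] [673.8 -18.9  70. ]
[157.2 198.6] [555.1 445.2  70. ]
[289.8 189.7] [596.7  -3.9  70. ]
[145.8 248.3] [386.  476.9  70. ]
[345.8 209.5] [ 534.1 -195.7   70. ]
[296.1 215.7] [508.7 -27.5  70. ]
[208.5 240.2] [418.5 266.3  70. ]
[array([533.3, 252.1]), array([200.3, 162.9]), np.float64(84.3)]
[array([629.1, 543.3]), array([248.5, 162.7]), np.float64(79.3)]
```

View pics/w3.png

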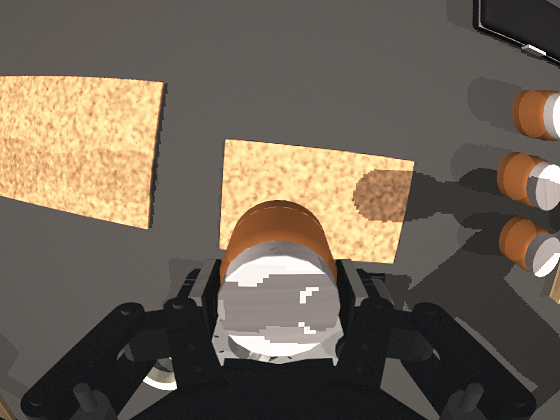

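w3 shows the jar upright in the gripper (280,290) over the right part of the small mat (mat centre at about (315,200)). Lowering now.

```bash

python3 -m handwheel '[[0,0,-30,0],[0,0,-65,0],[0,0,-95,0],[0,0,-118,0],[0,0,-130,0],[0,0,-136,0],[0,0,-139,0],[0,0,-139,0],[0,0,-139,0]]'
python3 -m handwheel '[[0,0,-1,0],[0,0,-2,0],[0,0,-3,0],[0,0,-3,0],[0,0,-3,0]]'
```

```text
clock: 7.27
position: [574.7, 292.8, 49.1]
eef_rot: [-3.14, -0.001, -0.004]
force: [1.5, -0.4, -2.4]
finger_gap: 54.7
finger_force: 64.4
clock: 7.68
position: [573.6, 292.3, 44.5]
eef_rot: [-3.141, -0.0, -0.0]
force: [-0.1, -0.1, -2.4]
finger_gap: 54.5
finger_force: 64.4
```

```bash

python3 -m handwheel '[[0,0,-1,0],[0,0,-2,0],[0,0,-2,0]]'
python3 -m handwheel '[[0,0,-1,0],[0,0,-1,0]]'
python3 -m handwheel '[[0,0,-1,0],[0,0,-1,0]]'
```

```text
clock: 7.93
position: [573.7, 292.4, 42.9]
eef_rot: [-3.142, -0.001, -0.001]
force: [-1.3, 0.8, 1.8]
finger_gap: 54.7
finger_force: 64.8
clock: 8.1
position: [573.7, 292.4, 42.9]
eef_rot: [-3.142, -0.001, -0.001]
force: [-2.7, -0.4, 5.7]
finger_gap: 54.6
finger_force: 65.4
clock: 8.27
position: [573.7, 292.5, 42.8]
eef_rot: [3.142, 0.002, 0.001]
force: [-5.9, -1.0, 10.8]
finger_gap: 54.2
finger_force: 65.8
```

```bash

python3 -m handwheel '[[0,0,1,0],[0,0,1,0],[0,0,1,0],[0,0,1,0],[0,0,15,0],[0,0,45,0],[0,0,85,0],[0,0,125,0],[0,0,150,0]]' 0
python3 -m handwheel '[[-3,-38,0,0],[-6,-76,0,0],[-9,-114,0,0],[-12,-152,0,0],[-15,-190,0,0],[-18,-228,0,0],[-21,-266,0,0],[-24,-304,0,0],[-27,-342,0,0],[-30,-380,0,0],[-33,-418,0,0],[-36,-450,0,0]]'
python3 -m handwheel '[[-3,-30,0,0],[-3,-37,0,0],[-3,-37,-20,0],[-3,-37,-60,0],[-3,-37,-95,0],[-3,-37,-120,0],[-3,-37,-138,0],[-3,-37,-148,0],[-3,-37,-149,0]]'
python3 - <<'E'
from h import *
d=snap('top','t2')
for ce,st in blobs(caps(d),100):
    if 130<ce[1]<290: print(ce.round(1), plane(d,*ce,70).round(1)-[2,-2,0])
E
python3 -m handwheel '[[0,0,0,0],[0,0,0,0],[0,0,0,0],[0,0,0,0],[0,0,0,0],[0,0,0,0]]' 1 60
```

```text
clock: 9.02
position: [575.2, 292.9, 194.8]
eef_rot: [-3.139, -0.001, -0.008]
force: [0.3, 1.0, 1.5]
finger_gap: 85.1
finger_force: 0.0
clock: 10.02
position: [537.1, -160.1, 190.2]
eef_rot: [3.141, -0.001, 0.0]
force: [1.8, -0.4, 0.4]
finger_gap: 85.0
finger_force: 0.0
clock: 10.77
position: [533.4, -194.3, 39.0]
eef_rot: [-3.141, -0.0, 0.007]
force: [-1.3, -1.0, 0.6]
finger_gap: 85.8
finger_force: 0.0
[462.5 161.7] [ 707.6 -591.2   70. ]
[294.6 167.3] [673.7 -18.8  70. ]
[298.3 213.2] [517.6 -34.8  70. ]
[202.5 195. ] [571.  292.1  70. ]
[335.2 202.6] [ 556.8 -159.4   70. ]
[208.6 240.3] [418.1 266.   70. ]
[155.6 263.8] [334.6 442.   70. ]
[296.1 264. ] [346.1 -31.2  70. ]
clock: 11.32
position: [536.0, -194.9, 43.7]
eef_rot: [3.141, 0.001, 0.006]
force: [-1.3, 1.7, 5.6]
finger_gap: 54.8
finger_force: 62.9
```

```bash

python3 -m handwheel '[[0,0,10,0],[0,0,30,0],[0,0,65,0],[0,0,105,0],[0,8,140,0],[3,30,145,0],[6,66,145,0],[9,104,145,0],[12,142,145,0],[15,180,145,0],[18,218,145,0],[21,256,145,0]]'
python3 -m handwheel '[[2,38,0,0],[4,76,0,0],[7,112,0,0],[9,134,-10,0],[9,141,-40,0],[9,141,-75,0],[9,141,-105,0],[9,141,-127,0],[9,141,-135,0],[9,141,-140,0],[9,141,-142,0],[9,141,-143,0]]'
python3 -m handwheel '[[0,0,-1,0],[0,0,-1,0],[0,0,-2,0],[0,0,-2,0]]'
```

```text
clock: 12.32
position: [554.8, 62.9, 186.9]
eef_rot: [-3.141, 0.0, 0.0]
force: [0.7, -0.3, -2.6]
finger_gap: 54.9
finger_force: 64.4
clock: 13.32
position: [565.6, 202.7, 44.7]
eef_rot: [-3.14, -0.0, -0.004]
force: [0.1, -0.3, -2.2]
finger_gap: 54.6
finger_force: 64.4
clock: 13.65
position: [565.3, 202.7, 42.7]
eef_rot: [-3.141, -0.001, -0.003]
force: [-1.9, 0.5, 2.7]
finger_gap: 54.8
finger_force: 64.9
```

```bash

python3 -m handwheel '[[0,0,1,0],[0,0,1,0],[0,0,1,0],[0,0,1,0],[0,0,15,0],[0,0,45,0],[0,0,85,0],[0,0,125,0],[0,-10,150,0]]' 0
python3 -m handwheel '[[-12,-32,20,0],[-24,-64,50,0],[-36,-96,80,0],[-48,-132,110,0],[-50,-152,139,0],[-50,-152,139,0],[-50,-152,139,0],[-50,-152,139,0]]'
python3 - <<'E'
from h import *
s=get_state(); w=wset(s,snap('wrist','w4')); t=snap('top','t3');print(s['position'].round(1))
for ce,st in blobs(caps(t),100):
    if 130<ce[1]<290: print('T',ce.round(1), plane(t,*ce,70).round(1)-[2,-2,0])
for c,st in wcaps(w): print('W',c.round(),plane(w,*c,69).round(1))
E
```

```text
clock: 14.4
position: [566.4, 193.7, 195.9]
eef_rot: [-3.139, -0.004, -0.01]
force: [0.1, 0.4, 1.4]
finger_gap: 85.0
finger_force: 0.0
clock: 15.07
position: [514.4, 40.2, 330.1]
eef_rot: [-3.141, 0.001, -0.0]
force: [-0.3, 0.3, -0.7]
finger_gap: 85.6
finger_force: 0.0
[514.4  40.2 330.1]
T [462.3 161.7] [ 707.6 -590.7   70. ]
T [294.6 167.3] [673.7 -18.8  70. ]
T [292.  187.9] [603.  -11.4  70. ]
T [202.5 195. ] [571.2 292.   70. ]
T [244.5 210.3] [522.7 147.9  70. ]
T [224.  271.2] [315.7 211.   70. ]
T [296.6 218. ] [501.2 -29.3  70. ]
T [155.5 263.9] [334.5 442.1  70. ]
W [326.  48.] [673.4 -18.5  69. ]
W [313. 110.] [594.7  -3.3  69. ]
W [ 94. 138.] [571.2 294.2  69. ]
W [152. 138.] [563.8 203.2  69. ]
W [329. 176.] [511.9 -25.6  69. ]
W [ 59. 271.] [358.8 409.2  69. ]
```

View pics/w4.png

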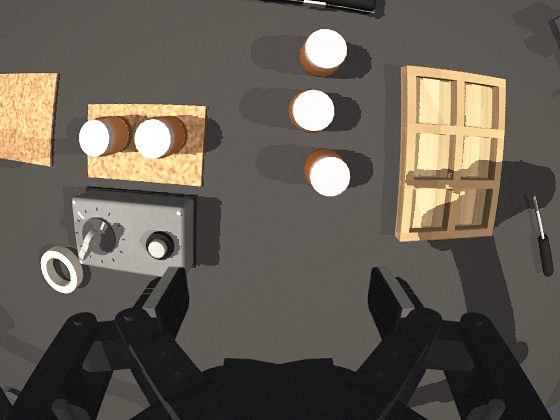

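Both settled jars stand on the small mat (caps at (94,138) and (152,138)). The tray is empty, with three fresh jars at (326,48), (313,110) and (329,176). Taking the nearest fresh jar.

```bash

python3 -m handwheel '[[-2,-33,-10,0],[-3,-66,-30,0],[-3,-66,-70,0],[-3,-66,-110,0],[-3,-66,-150,0],[-3,-66,-190,0],[-3,-66,-225,0],[-3,-66,-255,0],[-3,-66,-275,0],[-3,-66,-287,0],[-3,-66,-294,0],[-3,-66,-294,0]]' 0
python3 -m handwheel '[[0,0,0,0],[0,0,0,0],[0,0,0,0],[0,0,0,0],[0,0,0,0],[0,0,0,0]]' 1 60
python3 -m handwheel '[[0,0,10,0],[0,0,30,0],[0,0,65,0],[-5,-15,100,0],[-17,-45,115,0],[-30,-80,115,0],[-44,-118,115,0],[-54,-150,115,0],[-59,-168,115,0],[-59,-173,115,0],[-59,-173,115,0]]'
```

```text
clock: 16.17
position: [510.0, -25.5, 33.6]
eef_rot: [3.14, 0.002, -0.009]
force: [-0.5, -0.3, 0.2]
finger_gap: 85.4
finger_force: 0.0
clock: 16.67
position: [512.4, -25.7, 38.1]
eef_rot: [-3.141, -0.001, -0.004]
force: [-1.0, 0.3, 6.4]
finger_gap: 55.0
finger_force: 62.3
clock: 17.58
position: [451.9, -199.7, 151.5]
eef_rot: [-3.141, 0.004, -0.001]
force: [0.6, 0.0, -3.6]
finger_gap: 54.8
finger_force: 64.9
```

```bash

python3 -m handwheel '[[0,0,-30,0],[0,0,-60,0],[0,0,-82,0],[0,0,-95,0],[0,0,-102,0],[0,0,-106,0],[0,0,-107,0],[0,0,-108,0],[0,0,-109,0],[0,0,-110,0],[0,0,-110,0]]'
python3 -m handwheel '[[0,0,0,0],[0,0,0,0],[0,0,0,0],[0,0,5,0],[0,0,20,0],[0,0,50,0],[0,0,85,0],[0,0,125,0],[0,0,140,0]]' 0
python3 -m handwheel '[[18,25,0,0],[36,50,0,0],[54,75,0,0],[72,100,0,0],[90,125,0,0],[108,150,0,0],[126,175,0,0],[142,195,0,0],[142,195,0,0],[142,195,0,0]]'
python3 - <<'E'
from h import *
s=get_state(); w=wset(s,snap('wrist','w5')); print(s['position'].round(1))
for c,st in [(c,st) for c,st in blobs(caps(w),800)]: print('W',c.round(),st,plane(w,*c,69).round(1))
t=snap('top','t4')
for ce,st in blobs(caps(t),100):
    if 130<ce[1]<290: print('T',ce.round(1), plane(t,*ce,70).round(1)-[2,-2,0])
E
```

```text
clock: 18.5
position: [453.8, -198.6, 43.2]
eef_rot: [3.141, 0.001, 0.005]
force: [-2.0, 2.7, 5.0]
finger_gap: 54.6
finger_force: 65.8
clock: 19.25
position: [455.3, -199.7, 187.4]
eef_rot: [3.139, 0.002, 0.015]
force: [1.0, 0.3, 0.6]
finger_gap: 85.4
finger_force: 0.0
clock: 20.08
position: [595.0, -2.8, 181.1]
eef_rot: [3.141, 0.003, -0.001]
force: [-0.2, 0.2, -0.5]
finger_gap: 85.3
finger_force: 0.0
[595.   -2.8 181.1]
W [298. 109.] [ 265   77   67   66 3382] [673.8 -18.9  69. ]
W [278. 207.] [ 247  177   63   60 2990] [595.3  -3.5  69. ]
W [ 10. 231.] [  0 208  23  44 803] [568.3 292.9  69. ]
W [ 68. 238.] [  48  214   41   49 1491] [562.8 204.6  69. ]
T [462.5 161.7] [ 707.6 -591.2   70. ]
T [268.1 182.2] [620.5  70.2  70. ]
T [229.  227.1] [464.3 198.8  70. ]
T [202.4 195.1] [570.7 292.3  70. ]
T [346.6 233.6] [ 452.6 -199.8   70. ]
T [155.6 263.8] [334.6 442.   70. ]
```

```bash

python3 -m handwheel '[[0,0,-40,0],[0,0,-75,0],[0,0,-105,0],[0,0,-127,0],[0,0,-138,0],[0,0,-145,0],[0,0,-145,0]]' 0
python3 -m handwheel '[[0,0,0,0],[0,0,0,0],[0,0,0,0],[0,0,0,0],[0,0,0,0],[0,0,0,0]]' 1 60
python3 -m handwheel '[[0,0,10,0],[0,0,30,0],[0,0,65,0],[-5,-15,100,0],[-15,-48,115,0],[-26,-84,115,0],[-38,-122,115,0],[-48,-156,115,0],[-55,-182,115,0],[-57,-193,115,0],[-57,-193,115,0],[-57,-193,115,0]]'
python3 -m handwheel '[[0,0,-30,0],[0,0,-60,0],[0,0,-82,0],[0,0,-95,0],[0,0,-102,0],[0,0,-106,0],[0,0,-107,0],[0,0,-108,0],[0,0,-109,0],[0,0,-110,0],[0,0,-110,0]]'
```

```text
clock: 20.77
position: [594.1, -4.5, 35.7]
eef_rot: [3.141, -0.001, -0.002]
force: [-0.6, 0.7, 0.4]
finger_gap: 85.2
finger_force: 0.0
clock: 21.27
position: [595.9, -3.2, 39.0]
eef_rot: [-3.141, -0.001, -0.006]
force: [-1.8, 1.4, 5.5]
finger_gap: 54.3
finger_force: 61.9
clock: 22.27
position: [537.3, -197.0, 151.5]
eef_rot: [-3.141, 0.002, -0.0]
force: [-0.1, 0.5, -3.6]
finger_gap: 54.5
finger_force: 64.7
clock: 23.18
position: [538.8, -196.5, 44.1]
eef_rot: [3.141, 0.002, 0.005]
force: [-2.6, 3.2, 7.1]
finger_gap: 54.4
finger_force: 65.8
```

```bash

python3 -m handwheel '[[0,0,0,0],[0,0,0,0],[0,0,0,0],[0,0,5,0],[0,0,20,0],[0,0,50,0],[0,0,85,0],[0,0,125,0],[0,0,140,0]]' 0
python3 -m handwheel '[[18,24,0,0],[36,48,0,0],[54,72,0,0],[72,96,0,0],[90,120,0,0],[108,144,0,0],[126,166,0,0],[136,178,0,0],[136,178,0,0],[136,178,0,0]]'
python3 - <<'E'
from h import *
s=get_state(); w=wset(s,snap('wrist','w6')); print(s['position'].round(1))
for c,st in [(c,st) for c,st in blobs(caps(w),800)]: print('W',c.round(),st,plane(w,*c,69).round(1))
t=snap('top','t5')
for ce,st in blobs(caps(t),100):
    if 130<ce[1]<290: print('T',ce.round(1), plane(t,*ce,70).round(1)-[2,-2,0])
E
```

```text
clock: 23.93
position: [540.4, -197.7, 187.9]
eef_rot: [3.139, 0.002, 0.016]
force: [1.3, -0.5, 0.6]
finger_gap: 85.1
finger_force: 0.0
clock: 24.77
position: [673.7, -18.2, 181.0]
eef_rot: [3.141, 0.002, -0.001]
force: [0.5, -0.9, -1.0]
finger_gap: 85.3
finger_force: 0.0
[673.7 -18.2 181. ]
W [278. 206.] [ 247  174   64   63 3118] [674.9 -18.9  69. ]
W [ 77. 246.] [  17  231  120   31 1168] [633.7 179.6  69. ]
W [ 21. 289.] [   3  267   37   44 1044] [571.8 288.7  69. ]
W [ 74. 300.] [  45  280   55   39 1250] [568.8 202.3  69. ]
W [ 23. 361.] [   4  334   45   57 1048] [442.4 350.5  69. ]
T [274.5 150.6] [729.4  51.3  70. ]
T [233.1 203.5] [544.8 187.3  70. ]
T [462.4 161.7] [ 707.5 -590.9   70. ]
T [293.6 170.7] [661.9 -15.4  70. ]
T [202.4 195. ] [571.  292.2  70. ]
T [346.6 208.7] [ 537.  -198.2   70. ]
T [346.2 233.9] [ 451.4 -198.2   70. ]
T [254.5 260.3] [354.8 109.4  70. ]
T [155.6 263.8] [334.7 442.   70. ]
```

```bash

python3 -m handwheel '[[1,0,-40,0],[1,0,-75,0],[1,0,-105,0],[1,0,-127,0],[1,0,-138,0],[1,0,-145,0],[1,0,-145,0]]' 0
python3 -m handwheel '[[0,0,0,0],[0,0,0,0],[0,0,0,0],[0,0,0,0],[0,0,0,0],[0,0,0,0]]' 1 60
python3 -m handwheel '[[0,0,10,0],[0,0,30,0],[0,0,65,0],[-5,-15,100,0],[-15,-48,115,0],[-26,-84,115,0],[-38,-120,115,0],[-48,-150,115,0],[-53,-170,115,0],[-54,-175,115,0],[-54,-175,115,0],[-54,-175,115,0]]'
python3 -m handwheel '[[0,0,-30,0],[0,0,-60,0],[0,0,-82,0],[0,0,-95,0],[0,0,-102,0],[0,0,-106,0],[0,0,-107,0],[0,0,-108,0],[0,0,-109,0],[0,0,-110,0],[0,0,-110,0]]'
```

```text
clock: 25.45
position: [674.1, -19.5, 35.7]
eef_rot: [3.141, -0.001, -0.002]
force: [-1.2, 0.9, 0.2]
finger_gap: 85.4
finger_force: 0.0
clock: 25.95
position: [676.3, -18.5, 39.1]
eef_rot: [-3.141, -0.002, -0.007]
force: [-0.6, 0.6, 6.5]
finger_gap: 55.0
finger_force: 63.8
clock: 26.95
position: [620.4, -193.5, 151.2]
eef_rot: [-3.141, 0.001, 0.0]
force: [-0.0, 0.5, -2.0]
finger_gap: 54.5
finger_force: 64.2
clock: 27.87
position: [621.9, -193.4, 44.2]
eef_rot: [3.141, 0.002, 0.006]
force: [-2.4, 3.2, 6.4]
finger_gap: 54.8
finger_force: 65.1
```

```bash

python3 -m handwheel '[[0,0,0,0],[0,0,0,0],[0,0,0,0],[0,0,5,0],[0,0,20,0],[0,0,50,0],[0,0,90,0],[0,0,130,0],[0,0,170,0],[0,0,200,0]]' 0
python3 -m handwheel '[[-18,32,5,0],[-36,64,10,0],[-54,96,15,0],[-72,128,20,0],[-90,160,25,0],[-108,192,30,0],[-126,224,35,0],[-144,256,40,0],[-162,288,45,0],[-180,320,50,0],[-198,352,55,0],[-216,384,60,0]]'
python3 -m handwheel '[[-12,25,5,0],[-24,50,10,0],[-24,50,10,0],[-24,50,10,0],[-24,50,10,0]]'
python3 - <<'E'
from h import *
import pickle
s=get_state(); d=snap('wrist','w7');pickle.dump((s,d),open('w7.pkl','wb')); w=wset(s,d); t=snap('top','t6'); print(s['position'].round(1),s['eef_rot'])
for c,st in blobs(caps(w),200): print('W',c.round(),st,plane(w,*c,69).round(1),plane(w,*c,82).round(1))
for ce,st in blobs(caps(t),100):
    if 130<ce[1]<290: print('T',ce.round(1), plane(t,*ce,70).round(1)-[2,-2,0])
E
```

```text
clock: 28.7
position: [621.4, -194.3, 246.1]
eef_rot: [3.14, 0.001, 0.008]
force: [0.5, -0.6, -0.1]
finger_gap: 85.7
finger_force: 0.0
clock: 29.7
position: [403.5, 191.3, 302.3]
eef_rot: [-3.141, 0.0, -0.002]
force: [1.4, 0.7, 0.4]
finger_gap: 85.2
finger_force: 0.0
clock: 30.12
position: [380.5, 240.0, 311.4]
eef_rot: [3.142, 0.001, 0.0]
force: [-0.2, 0.2, 0.2]
finger_gap: 85.3
finger_force: 0.0
[380.5 240.  311.4] [3.14153737e+00 7.88634803e-04 7.75194269e-06]
W [233.  19.] [ 211    0   44   40 1377] [572.1 292.4  69. ] [568.2 290.6  82. ]
W [310.  25.] [ 288    5   45   40 1431] [564.6 201.9  69. ] [561.  203.1  82. ]
W [553.  34.] [543  21  17  31 349] [ 621.9 -182.3   69. ] [ 616.3 -168.1   82. ]
W [554.  85.] [546  72  14  31 304] [ 538.2 -181.2   69. ] [ 535.4 -167.    82. ]
W [257. 143.] [ 179   96  154   98 8738] [420.9 264.   69. ] [422.1 263.2  82. ]
W [553. 140.] [544 125  16  33 390] [ 452.5 -186.3   69. ] [ 452.6 -171.9   82. ]
W [304. 151.] [294 141  22  21 362] [411.8 208.   69. ] [413.3 209.1  82. ]
W [135. 204.] [ 108  176   54   58 1389] [345.9 427.9  69. ] [349.6 421.5  82. ]
W [365. 353.] [351 335  31  37 411] [100.5 100.7  69. ] [112.5 105.3  82. ]
W [436. 408.] [415 387  46  33 757] [-88.2 -87.4  69. ] [-69.8 -76.4  82. ]
T [462.4 161.7] [ 707.6 -590.9   70. ]
T [345.9 184.4] [ 619.6 -194.5   70. ]
T [202.5 195. ] [571.2 292.1  70. ]
T [228.7 197.9] [563.6 202.6  70. ]
T [346.5 208.6] [ 537.3 -198.    70. ]
T [210.8 233.2] [442.2 259.7  70. ]
T [346.5 233.7] [ 452.2 -199.4   70. ]
T [163.5 277.2] [290.7 413.4  70. ]
```

View pics/w7.png

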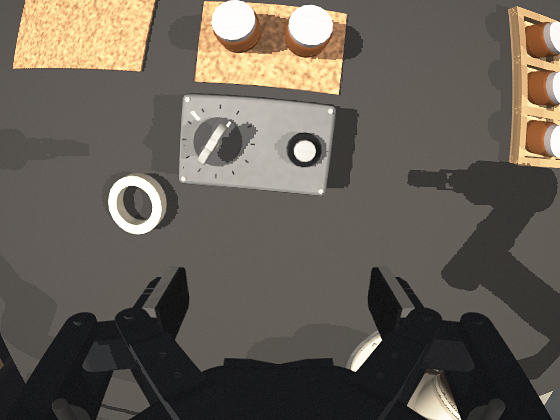

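All three fresh jars are in tray cells and both settled jars are on the mat. In w7 the button is at (304,150), the key at about (216,142), the stripe end at (228,125), the long mark at (195,116), and the case screws at (187,101), (331,108), (182,180) and (320,190).

```bash
python3 - <<'E'
from h import *
import pickle
s1,d1=pickle.load(open('w1.pkl','rb'));s7,d7=pickle.load(open('w7.pkl','rb'));a=wset(s1,d1);b=wset(s7,d7)
print(get_state()['qpos'].round(3))
g=cv2.cvtColor(b['frame'],cv2.COLOR_RGB2GRAY)
def sub(g,u,v,k,th):
    y0,x0=int(v)-k,int(u)-k;q=g[y0:y0+2*k+1,x0:x0+2*k+1]>th;ys,xs=np.nonzero(q);return np.array([x0+xs.mean(),y0+ys.mean()])
cr=[sub(g,u,v,4,215) for u,v in((187,101),(331,108),(320,190),(182,180))]
P=np.array([plane(b,*c,60)[:2] for c in cr]);print(P.round(1),'ctr',P.mean(0).round(1),'yaw y-axis',[np.degrees(np.arctan2(*(p-q)[::-1])).round(1) for p,q in((P[0],P[1]),(P[3],P[2]))])
# button
gb=sub(g,304,150,13,200);ga=cv2.cvtColor(a['frame'],cv2.COLOR_RGB2GRAY);ba=sub(ga,65+522/5,165+372/5,10,200)
print('button',gb,ba,tri(a,ba,b,gb),plane(b,*gb,82))
# key top ends: a crop px and w7
m=b['frame'][110:175,185:265,::-1];cv2.imwrite('pics/key7.png',cv2.resize(m,None,fx=9,fy=9,interpolation=cv2.INTER_CUBIC))
E
```

```text
[ 0.924  0.027 -0.253  0.    -1.292  0.645]
[[477.2 350.6]
 [460.6 176.9]
 [360.4 186.3]
 [377.6 360.6]] ctr [419.  268.6] yaw y-axis [np.float64(84.5), np.float64(84.4)]
button [304.35530086 150.61891117] [168.49282297 238.6937799 ] (array([413.4327979 , 208.97658126,  81.00639681]), np.float64(0.1370916044213003)) [413.48830979 209.01929955  82.        ]
```

View pics/key7.png

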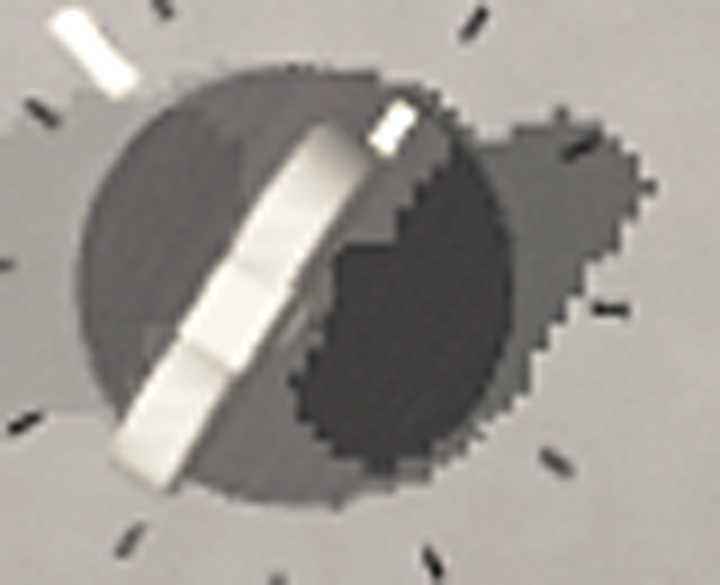

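Key axis by geometry is (423.3,313.4), with the button agreeing at (413.4,209.0,81). Wings and stripe are at about -31° in the world, so roughly 5.05 rad remains to the stop. I'll grip with spin -0.54.

```bash

python3 -m handwheel '[[15,25,-20,-0.11],[30,50,-50,-0.22],[43,73,-80,-0.33],[43,73,-110,-0.44],[43,73,-140,-0.54],[43,73,-165,-0.54],[43,73,-185,-0.54],[43,73,-185,-0.54],[43,73,-185,-0.54]]' 0 80
python3 - <<'E'
from h import *
s=get_state(); w=wset(s,snap('wrist','w8')); print(s['position'].round(1),s['eef_rot'].round(3))
E
python3 -m handwheel '[[0,0,-15,0],[0,0,-30,0],[0,0,-42,0],[0,0,-50,0],[0,0,-50,0]]'
```

```text
clock: 30.97
position: [424.1, 312.1, 125.7]
eef_rot: [3.025, -0.839, -0.001]
force: [0.6, 0.0, 1.1]
finger_gap: 86.0
finger_force: 0.0
[424.1 312.1 125.7] [ 3.025e+00 -8.390e-01 -1.000e-03]
clock: 31.43
position: [423.8, 313.1, 76.3]
eef_rot: [3.027, -0.838, -0.0]
force: [1.0, 0.0, 0.1]
finger_gap: 85.3
finger_force: 0.0
```

View pics/w8.png

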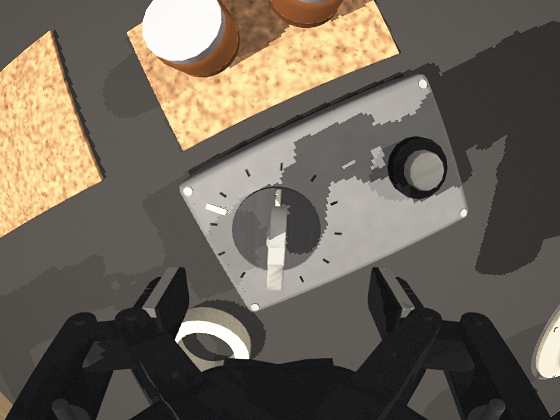

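w8 shows the key centred between the fingers at (276,240), with its wings aligned with the tool. Gripping and testing a first part-turn.

```bash

python3 -m handwheel '[[0,0,0,0],[0,0,0,0],[0,0,0,0],[0,0,0,0],[0,0,0,0],[0,0,0,0],[0,0,0,0],[0,0,0,0],[0,0,0,0]]' 1 80
python3 -c "
from h import *
s=get_state();print(s['position'].round(1),s['moment'].round(2),s['force'].round(1))"
python3 -m handwheel '[[0,0,0,-0.08],[0,0,0,-0.18],[0,0,0,-0.28],[0,0,0,-0.4],[0,0,0,-0.5],[0,0,0,-0.5]]'
python3 -c "
from h import *
s=get_state();print(s['position'].round(1),s['moment'].round(2),s['force'].round(1),s['qpos'].round(2))"
```

```text
clock: 32.18
position: [423.9, 313.7, 76.8]
eef_rot: [-3.027, 0.837, -0.001]
force: [0.1, -0.3, 4.7]
finger_gap: 7.6
finger_force: 77.8
[423.9 313.7  76.8] [ 0.13  0.21 -0.15] [ 0.1 -0.3  4.7]
clock: 32.68
position: [423.9, 313.7, 76.9]
eef_rot: [-2.725, 1.562, -0.001]
force: [-1.3, 0.8, 4.4]
finger_gap: 7.7
finger_force: 79.5
[423.9 313.7  76.9] [ 0.07  0.25 -0.14] [-1.3  0.8  4.4] [ 0.95  0.39 -0.43  0.   -0.75 -0.42]
```

```bash

python3 -m handwheel '[[0,0,0,-0.1],[0,0,0,-0.2],[0,0,0,-0.3],[0,0,0,-0.4],[0,0,0,-0.5],[0,0,0,-0.6],[0,0,0,-0.7],[0,0,0,-0.8],[0,0,0,-0.9],[0,0,0,-1.0],[0,0,0,-1.06],[0,0,0,-1.06]]'
python3 -m handwheel '[[0,0,0,-0.1],[0,0,0,-0.2],[0,0,0,-0.3],[0,0,0,-0.4],[0,0,0,-0.5],[0,0,0,-0.6],[0,0,0,-0.7],[0,0,0,-0.8],[0,0,0,-0.9],[0,0,0,-1.0],[0,0,0,-1.0],[0,0,0,-1.0]]'
python3 - <<'E'
from h import *
s=get_state();print(s['position'].round(1),s['moment'].round(2),s['force'].round(1),s['qpos'].round(2))
E
python3 -m handwheel '[[0,0,0,0],[0,0,0,0],[0,0,0,0],[0,0,0,0],[0,0,0,0],[0,0,20,0],[0,0,45,0],[0,0,45,0]]' 0
python3 - <<'E'
from h import *
import pickle
s=get_state(); d=snap('wrist','w9');pickle.dump((s,d),open('w9.pkl','wb')); print(s['position'].round(1),s['eef_rot'].round(3))
E
```

```text
clock: 33.68
position: [423.7, 313.6, 76.8]
eef_rot: [-1.565, 2.723, 0.0]
force: [-1.5, 1.1, 5.9]
finger_gap: 7.9
finger_force: 79.3
clock: 34.68
position: [423.6, 313.8, 76.8]
eef_rot: [-0.07, 3.14, 0.001]
force: [-2.8, 2.1, 4.6]
finger_gap: 7.8
finger_force: 79.4
[423.6 313.8  76.8] [ 0.38  0.74 -0.07] [-2.8  2.1  4.6] [ 0.95  0.39 -0.43 -0.   -0.75 -2.47]
clock: 35.35
position: [425.8, 315.3, 125.5]
eef_rot: [-0.068, 3.135, 0.009]
force: [1.0, 0.8, 0.8]
finger_gap: 85.4
finger_force: 0.0
[425.8 315.3 125.5] [-0.068  3.135  0.009]
```

View pics/w9.png

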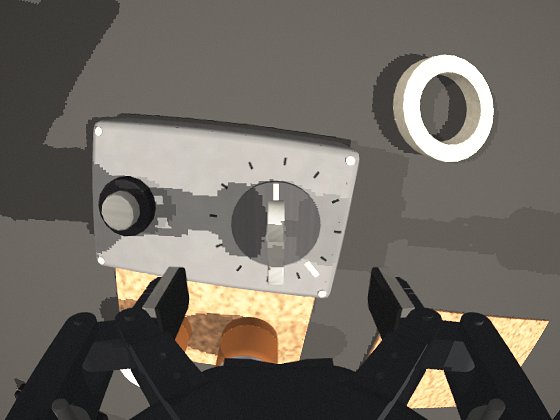

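w9 shows the stripe pointing straight along the tool (276,190), with the long mark at (310,268), 142° (2.48 rad) further clockwise. Turning the tool back half a turn and re-gripping.

```bash

python3 -m handwheel '[[0,0,0,0.12],[0,0,0,0.24],[0,0,0,0.36],[0,0,0,0.48],[0,0,0,0.6],[0,0,0,0.72],[0,0,0,0.84],[0,0,0,0.96],[0,0,0,1.08],[0,0,0,1.2],[0,0,0,1.32],[0,0,0,1.44]]'
python3 -m handwheel '[[0,0,0,0.12],[0,0,0,0.24],[0,0,0,0.36],[0,0,0,0.48],[0,0,0,0.6],[0,0,0,0.72],[0,0,0,0.84],[0,0,0,0.96],[0,0,0,1.08],[0,0,0,1.2],[0,0,0,1.32],[0,0,0,1.44]]'
python3 -m handwheel '[[0,0,-5,0.12],[0,0,-15,0.24],[0,0,-30,0.26],[0,0,-40,0.262],[0,0,-45,0.262],[0,0,-45,0.262],[0,0,-45,0.262]]'
python3 -m handwheel '[[0,0,0,0],[0,0,0,0],[0,0,0,0],[0,0,0,0],[0,0,0,0],[0,0,0,0],[0,0,0,0],[0,0,0,0],[0,0,0,0]]' 1 80
python3 -m handwheel '[[0,0,0,-0.08],[0,0,0,-0.18],[0,0,0,-0.28],[0,0,0,-0.38],[0,0,0,-0.48],[0,0,0,-0.58],[0,0,0,-0.68],[0,0,0,-0.78],[0,0,0,-0.88],[0,0,0,-0.98],[0,0,0,-1.08],[0,0,0,-1.18]]'
python3 -m handwheel '[[0,0,0,-0.1],[0,0,0,-0.2],[0,0,0,-0.3],[0,0,0,-0.4],[0,0,0,-0.5],[0,0,0,-0.6],[0,0,0,-0.7],[0,0,0,-0.8],[0,0,0,-0.9],[0,0,0,-1.0],[0,0,0,-1.08],[0,0,0,-1.08]]'
python3 - <<'E'
from h import *
s=get_state();print(s['position'].round(1),s['moment'].round(2),s['force'].round(1),s['qpos'].round(3))
E
```

```text
clock: 36.4
position: [423.2, 312.7, 120.3]
eef_rot: [2.126, -2.311, 0.0]
force: [0.1, -0.2, -0.1]
finger_gap: 85.3
finger_force: 0.0
clock: 37.4
position: [423.2, 312.7, 120.3]
eef_rot: [3.122, -0.335, -0.002]
force: [0.9, 0.0, -0.5]
finger_gap: 85.4
finger_force: 0.0
clock: 37.98
position: [423.7, 313.2, 76.1]
eef_rot: [3.14, 0.066, -0.0]
force: [-0.1, 0.1, 1.0]
finger_gap: 85.6
finger_force: 0.0
clock: 38.73
position: [423.7, 313.8, 76.7]
eef_rot: [-3.14, -0.066, -0.001]
force: [-2.4, 0.6, 3.1]
finger_gap: 7.6
finger_force: 79.6
clock: 39.73
position: [423.8, 313.8, 76.7]
eef_rot: [-2.643, 1.696, -0.0]
force: [-2.4, 1.8, 1.4]
finger_gap: 7.8
finger_force: 79.8
clock: 40.73
position: [423.8, 313.8, 76.7]
eef_rot: [-1.399, 2.812, 0.001]
force: [-2.2, 2.3, 3.2]
finger_gap: 8.0
finger_force: 79.7
[423.8 313.8  76.7] [0.54 0.59 0.  ] [-2.2  2.3  3.2] [ 0.945  0.39  -0.431  0.    -0.749 -1.593]
```

```bash
cat > m.py <<'E'
from h import *
s=get_state();print('M',s['moment'].round(3),'tau6',s['tau'][5].round(3),'q6',s['qpos'][5].round(4),'gap',round(s['finger_gap'],2))
E
python3 m.py
python3 -m handwheel '[[0,0,0,-0.05],[0,0,0,-0.1],[0,0,0,-0.1]]' | grep eef; python3 m.py
python3 -m handwheel '[[0,0,0,-0.05],[0,0,0,-0.05]]'| grep eef; python3 m.py
python3 -m handwheel '[[0,0,0,-0.05],[0,0,0,-0.05]]'| grep eef; python3 m.py
python3 -m handwheel '[[0,0,0,-0.05],[0,0,0,-0.05]]'| grep eef; python3 m.py
```

```text
M [0.537 0.588 0.003] tau6 -0.393 q6 -1.5929 gap 7.97
eef_rot: [-1.26, 2.877, 0.001]
M [0.539 0.614 0.05 ] tau6 -0.279 q6 -1.6905 gap 7.69
eef_rot: [-1.188, 2.907, 0.001]
M [0.711 0.783 0.081] tau6 -0.279 q6 -1.7401 gap 7.39
eef_rot: [-1.115, 2.936, 0.001]
M [0.805 0.777 0.068] tau6 -0.28 q6 -1.79 gap 7.63
eef_rot: [-1.043, 2.962, 0.001]
M [0.822 0.813 0.231] tau6 -0.494 q6 -1.8394 gap 8.16
```

```bash

python3 -m handwheel '[[0,0,0,-0.04],[0,0,0,-0.04]]'| grep eef; python3 m.py
python3 -m handwheel '[[0,0,0,-0.04],[0,0,0,-0.04]]'| grep eef; python3 m.py
```

```text
eef_rot: [-0.988, 2.981, -0.0]
M [0.842 0.954 0.961] tau6 -1.164 q6 -1.8768 gap 7.75
eef_rot: [-0.933, 2.999, -0.001]
M [0.826 1.056 1.594] tau6 -1.826 q6 -1.9146 gap 7.48
```

Torque climbs steeply to 1.6 N m, so this is the stop. Releasing directly and looking.

```bash

python3 -m handwheel '[[0,0,0,0],[0,0,0,0],[0,0,0,0],[0,0,0,0],[0,0,0,0],[0,0,20,0],[0,0,50,0],[0,0,70,0],[0,0,70,0],[0,0,70,0]]' 0
python3 - <<'E'
from h import *
import pickle
s=get_state(); d=snap('wrist','w10');pickle.dump((s,d),open('w10.pkl','wb')); print(s['position'].round(1),s['eef_rot'].round(3))
E
```

```text
clock: 42.65
position: [424.0, 313.6, 147.4]
eef_rot: [-0.918, 3.002, 0.003]
force: [-0.1, 1.1, -0.4]
finger_gap: 84.8
finger_force: 0.0
[424.  313.6 147.4] [-9.180e-01  3.002e+00  3.000e-03]
```

View pics/w10.png

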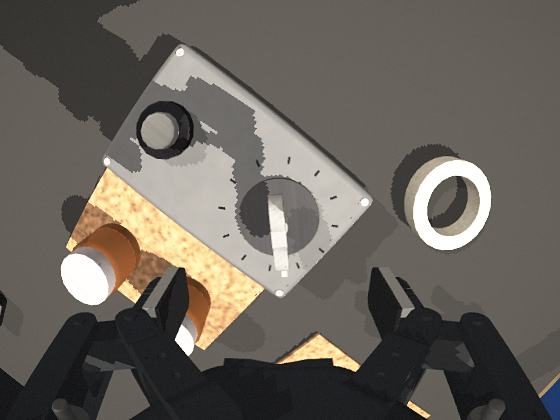

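w10 shows the key end at (284,270) over the mark. I'll check stripe against mark from a sideways view on the way to the button.

```bash

python3 -m handwheel '[[-1,-5,25,0.12],[-2,-15,50,0.24],[-4,-30,60,0.36],[-6,-50,60,0.48],[-8,-70,60,0.6],[-10,-90,60,0.72],[-10,-104,60,0.84],[-10,-104,60,0.96],[-10,-104,60,1.08],[-10,-104,60,1.2],[-10,-104,60,1.32],[-10,-104,60,1.4]]' 1 40
python3 -m handwheel '[[0,0,0,0],[0,0,0,0],[0,0,0,0]]'
python3 - <<'E'
from h import *
import pickle
s=get_state(); d=snap('wrist','w11');pickle.dump((s,d),open('w11.pkl','wb')); w=wset(s,d);print(s['position'].round(1),s['eef_rot'].round(3))
# key location by search over pixels nearest the plane point
k=np.array([423.5,313.5]);vv,uu=np.mgrid[0:420:4,0:560:4]
e=[(np.hypot(*(plane(w,u,v,66)[:2]-k)),u,v) for u,v in zip(uu.ravel(),vv.ravel())];_,u,v=min(e)
c=d['frame'][max(0,v-60):v+60,max(0,u-70):u+70,::-1];print(u,v)
cv2.imwrite('pics/key11.png',cv2.resize(c,None,fx=5,fy=5,interpolation=cv2.INTER_CUBIC))
E
```

```text
clock: 43.7
position: [412.9, 208.5, 204.7]
eef_rot: [2.64, -1.697, -0.002]
force: [-0.2, -0.1, 0.0]
finger_gap: 0.0
finger_force: 0.0
clock: 43.95
position: [413.3, 208.9, 205.6]
eef_rot: [2.635, -1.707, -0.001]
force: [-0.4, 0.8, -0.4]
finger_gap: 0.0
finger_force: 0.0
[413.3 208.9 205.6] [ 2.635e+00 -1.707e+00 -1.000e-03]
224 288
```

View pics/key11.png

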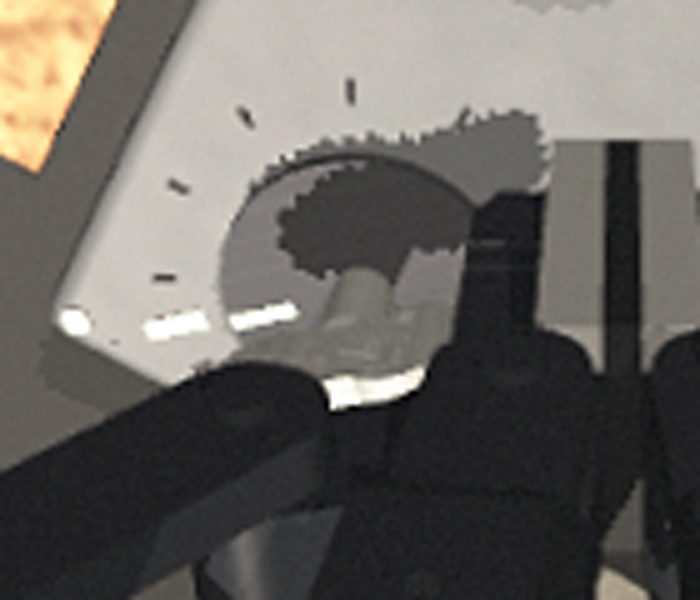

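Stripe ((232,323)–(298,311)) and long mark ((148,330)–(208,320)) in the crop look nearly collinear; checking the angles numerically.

```bash
python3 - <<'E'
from h import *
import pickle
s,d=pickle.load(open('w11.pkl','rb'));w=wset(s,d)
g=d['frame'][228:348,154:294].astype(int).min(2)
n,l,st,ce=cv2.connectedComponentsWithStats((g>200).astype(np.uint8))
def ang(p,z): q=plane(w,*p,z)[:2];return q.round(1),np.degrees(np.arctan2(*(q-[423.3,313.4])[::-1])).round(1)
for i in range(1,n):
    if st[i][4]>15: print(st[i],[(z,)+ang(ce[i]+[154,228],z) for z in (60,63,66,69)])
E
```

```text
[46 61 13  5 39] [(60, array([440.3, 330.5]), np.float64(45.2)), (63, array([440.3, 328.5]), np.float64(41.6)), (66, array([440.4, 326.6]), np.float64(37.6)), (69, array([440.4, 324.6]), np.float64(33.1))]
[12 62  6  5 23] [(60, array([477.4, 351.4]), np.float64(35.1)), (63, array([477.1, 349.2]), np.float64(33.6)), (66, array([476.8, 347. ]), np.float64(32.1)), (69, array([476.4, 344.8]), np.float64(30.6))]
[28 62 14  6 53] [(60, array([456.9, 341.5]), np.float64(39.9)), (63, array([456.7, 339.3]), np.float64(37.8)), (66, array([456.6, 337.2]), np.float64(35.6)), (69, array([456.5, 335.1]), np.float64(33.2))]
[65 74 20  8 80] [(60, array([413.5, 337.7]), np.float64(111.9)), (63, array([413.8, 335.7]), np.float64(113.0)), (66, array([414.2, 333.6]), np.float64(114.3)), (69, array([414.5, 331.5]), np.float64(115.9))]
```

Both are at about 39–40°, so the key is fully wound. Pressing the button.

```bash

python3 -m handwheel '[[0,0,-30,0],[0,0,-65,0],[0,0,-95,0],[0,0,-112,0],[0,0,-118,0],[0,0,-118,0],[0,0,-118,0]]'
python3 -m handwheel '[[0,0,-2,0],[0,0,-4,0],[0,0,-6,0],[0,0,-8,0],[0,0,-8,0],[0,0,-8,0]]'|grep -E 'pos|for'
python3 -m handwheel '[[0,0,-1,0],[0,0,-2,0],[0,0,-2,0]]'|grep -E 'pos|for'
python3 -m handwheel '[[0,0,-1,0],[0,0,-2,0],[0,0,-2,0]]'|grep -E 'pos|for'
```

```text
clock: 44.58
position: [414.2, 209.7, 88.9]
eef_rot: [-2.638, 1.705, -0.001]
force: [1.0, 0.7, -0.3]
finger_gap: -0.4
finger_force: 0.0
position: [414.0, 209.7, 80.8]
force: [-0.0, -0.0, 1.9]
finger_force: 1.0
position: [414.0, 209.6, 78.5]
force: [-0.3, 0.8, 3.2]
finger_force: 1.7
position: [414.0, 209.6, 76.5]
force: [-0.2, 1.2, 4.3]
finger_force: 2.3
```

```bash

python3 -m handwheel '[[0,0,-1,0],[0,0,-1,0]]'|grep -E 'pos|for'
python3 -m handwheel '[[0,0,-1,0],[0,0,-1,0]]'|grep -E 'pos|for'
python3 -m handwheel '[[0,0,-1,0],[0,0,-1,0],[0,0,-1,0]]'|grep -E 'pos|for'
```

```text
position: [414.0, 209.6, 76.0]
force: [-0.9, -0.4, 7.8]
finger_force: 4.2
position: [414.1, 209.7, 75.9]
force: [-3.7, -0.3, 15.6]
finger_force: 7.6
position: [414.1, 209.7, 75.7]
force: [-5.5, -1.0, 23.1]
finger_force: 11.0
```

Bottomed out: the force rises steeply at z ≈ 76. Releasing, retreating and doing a final check.

```bash

python3 -m handwheel '[[0,0,3,0],[0,0,8,0],[0,0,20,0],[0,0,50,0],[0,0,90,0],[0,0,130,0],[0,0,170,0],[-5,-30,210,0],[-5,-70,250,0],[-5,-110,270,0],[-5,-110,270,0],[-5,-110,270,0]]'
python3 -m handwheel '[[0,0,0,0],[0,0,0,0],[0,0,0,0],[0,0,0,0]]'
python3 - <<'E'
from h import *
t=snap('top','t9');sd=snap('side','s9')
for ce,st in blobs(caps(t),100):
    if 130<ce[1]<290: print('T',ce.round(1), plane(t,*ce,70).round(1)-[2,-2,0])
a=cv2.resize(t['frame'][110:310,120:440,::-1],(400,250));b=cv2.resize(sd['frame'][100:350,130:430,::-1],(400,333))
o=np.zeros((583,400,3),np.uint8);o[:250]=a;o[250:]=b;cv2.imwrite('pics/fin.png',o)
E
```

```text
clock: 47.17
position: [408.6, 96.6, 346.2]
eef_rot: [-2.632, 1.708, -0.004]
force: [0.1, 1.0, 0.4]
finger_gap: -0.2
finger_force: 0.0
clock: 47.5
position: [408.2, 99.7, 341.9]
eef_rot: [2.637, -1.703, -0.002]
force: [-0.3, -0.6, -0.4]
finger_gap: 0.1
finger_force: 0.0
T [462.3 161.7] [ 707.6 -590.8   70. ]
T [343.7 182.6] [ 625.7 -186.9   70. ]
T [202.5 195. ] [571.1 292.1  70. ]
T [228.7 198. ] [563.2 202.7  70. ]
T [346.5 208.6] [ 537.2 -198.    70. ]
T [213.4 250.3] [384.9 248.9  70. ]
T [346.6 233.6] [ 452.7 -199.6   70. ]
T [155.6 263.9] [334.5 442.   70. ]
```

View pics/fin.png

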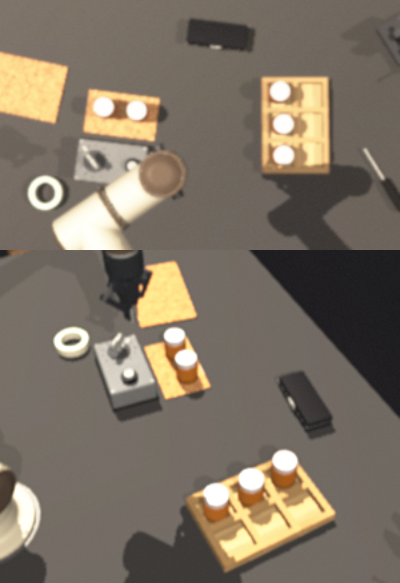

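The far jar in the tray has shifted since t6: cap (345.9,184.4) → (343.7,182.6). I'll check whether it is still standing flat.

```bash
python3 - <<'E'
from h import *
t=snap('top','t10');sd=snap('side','s10')
A=[c for c,st in blobs(caps(t),100)if 330<c[0]<360];B=[(c,st) for c,st in blobs(caps(sd),100) if c[1]>190 and c[0]>200]
for a in A: print('T',a.round(1))
for c,st in B: print('S',c.round(1),st[:])
for a in A:
    for c,_ in B:
        p,e=tri(t,a,sd,c)
        if e<8 and 30<p[2]<120: print(a.round(1),c.round(1),p.round(1),round(e,1))
c=sd['frame'][180:340,255:395,::-1];a=t['frame'][165:255,320:395,::-1]
cv2.imwrite('pics/chk.png',np.hstack([cv2.resize(c,(455,520),interpolation=cv2.INTER_CUBIC),cv2.resize(a,(345,520),interpolation=cv2.INTER_CUBIC)]))
E
```

```text
T [343.7 182.5]
T [346.5 208.6]
T [346.6 233.6]
S [343.2 258.1] [334 250  20  18 268]
S [318.1 272. ] [309 263  19  19 279]
S [291.7 283.6] [282 275  20  19 287]
S [455.8 366. ] [430 349  49  37 361]
S [330.4 376.3] [321 361  20  32 125]
[343.7 182.5] [343.2 258.1] [ 626.8 -187.9   76.3] 1.0
[346.5 208.6] [318.1 272. ] [ 538.3 -199.    76.6] 1.0
[346.6 233.6] [291.7 283.6] [ 454.2 -200.6   76.1] 0.9
```

View pics/chk.png

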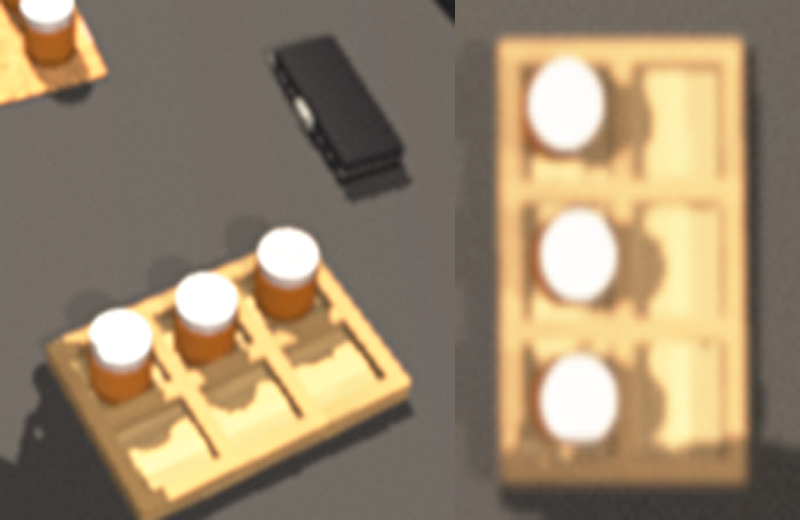

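The shifted jar's cap height (76.3) matches its neighbours (76.6 and 76.1), so it stands flat in its cell, just pushed to one corner (the knock). The key is still wound and nothing touches the robot. Handing in.

```bash
python3 -c "
from workcell import ticket
print(ticket.close_job())"
```

```text
the job is handed in; nothing more can be done
None
```

I handed the job in at about 48 s of the 210 s: both settled jars stand on the small mat, the three fresh jars stand one to a tray cell (one nudged to its cell's corner during the run but still upright), the key is wound to its stop, and the button was then pressed fully in and released.

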